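# Tip a tray of mandarins into the juicer's hopper

## Robot

A 6-joint arm with a two-finger parallel gripper is mounted at the origin on the work surface. World frame = base frame: x ahead of the robot, y to its left, z up, the work surface at z = 0. Lengths are in m, angles in rad, forces in N, time in s.
With the tool pointing down it reaches from about 0.25 to 0.725 m from the base axis. Payload 4 kg.
Tool frame: the origin (TCP) lies at the very end of the fingers, on their centre line; the grasp point (between the pads) lies 19 mm behind it; z points along the fingers, y is the line along which they close (so a half turn about z gives the same grasp; the last joint's range is limited). The gripper opens to 85 mm and grips with 20 to 120 N. Pads are 22 mm wide; open, the fingers measure 114 mm over their backs; the gripper's body (76 mm by 85 mm) begins 54 mm behind the grasp point. The pads swing forward as they close: fully open they stand 13 mm farther back than shut.
Start: joints at [-1.348, 0.241, 0.005, 1.335, 0, 1.571], TCP at [0.11, -0.488, 0.231] pointing down, gripper open.
Joint ranges: [-2.72, 2.72], [-1.05, 1.87], [-1.09, 1.28], [-1.99, 2.15], [-1.42, 1.44], [-3.14, 3.14]. Speed limits (rad/s): [2.79, 2.79, 3.14, 3.14, 3.14, 3.14].

## Interface

Orientations are given as a unit quaternion [x, y, z, w].
In Python, from workcell import * gives the robot as it stands. The module is installed in compiled form; this text tells all that it offers.
- The arm moves only by the tool send_rows, never from a script. Its argument "steps" is text: rows parted by semicolons, each of 7 numbers parted by spaces: the opening, from -1 (shut) to 1 (fully open), then the shift along the world's x, y, z in m, then the turn, a rotation vector about the world's x, y, z in rad. A call has exactly 5 rows; each row shifts and turns the commanded pose from where the row before left it; what a row does not reach is not made up. A row lasts 1/12 s, in which the tool goes at most 41.7 mm and 7.16 degrees, less where a joint would pass 70% of its speed; a pose out of reach is approached as far as the arm can. A call is refused whole if a number of a shift passes 0.0417 or a number of a turn 0.125, either way. A call with a gripper value outside its range is refused whole. The fingers move at their own pace and stop on an object; the grip force is fixed at half the most. Time passes only in rows, so rows that do not move let the fingers close, or fill a call up. It gives the time, the measured TCP pose, the force, the opening and the grip force at its end, in the units of the state.
- get_obs(): the state, without advancing time (a new reading comes with each control period).
- camera(name): name is "scene" or "top" or "wrist"; returns a dict with "frame" (400x640x3 uint8, red, green, blue), "range_z" (400x640 float32, m along the optical axis (not along the pixel's ray), 0 where there is no reading), "camera_matrix" (3x3 intrinsics, pixels), "k1" (the pictures are not rectified: a ray, as slopes to the right and down, at radius r is drawn at 1 + k1 r^2 times it, then the intrinsics apply), "extrinsics" (4x4, takes a point from world to camera coordinates); the wrist camera has in their place "T_tool_cam" (4x4, takes a point from camera to tool coordinates, whose origin is the TCP and whose axes are the flange's). Camera axes: x right, y down, z forward; pixel columns grow to the right and rows downward; lengths in m; the calibration is good to about 2 mm. A picture is of the moment at which its call begins: read the wrist's pose just before it.
- job_done(): hands the job in; it is judged then, once.
The state is a dict: "clock": time; "joint_pos": joint angles; "joint_vel": joint speeds; "tau": joint torques, N m; "eef_pos": TCP position; "tool_rot": TCP orientation; "ft_force": force on the tool from outside, world axes, zero at the start; "ft_torque": the same for the moment, N m; "grip_width": finger opening in m; "grasp_force": force on a finger pad.
Only numpy, scipy, OpenCV 4.12 (cv2) and the standard library are available. Lean on these libraries where they do the work, as an engineer would, in place of code of your own. Each camera call takes 0.05 s, during which the arm holds its last target. There are 200 camera calls.

## Task

Pick up the metal tray of mandarins by its leaning wooden handle, gently rest the front of the tray on an edge of the steel juicer hopper with its open lip reaching in over the mouth, and then tip all four mandarins out of the tray into the hopper, without touching the fruit with the gripper. Then set the empty tray gently down, upright, near the middle of the rubber mat where it stood, and let go; leave the mug, bottle and jar alone.

Things in the scene. Friction and masses are not known exactly. Their poses are not given: they have to be found in the camera images.
- tray: Aluminium scoop tray, 170 mm long (x), 160 mm wide (y), 5 mm floor, 4 mm walls 50 mm high at the back (-x) and sides; open at the front (+x), where the last 24 mm of the floor (x = 65 to 89 mm) bends up 12 degrees as a lip. Origin: centre of the underside, x to the lip, z up. A wooden handle paddle rises from the back wall, leaning back 35 degrees. About 0.3 kg, plus 0.36 kg of fruit.
- tray_grip (a point): Middle of the handle paddle (80 mm wide along y, 14 mm thick, 62 mm long): 20 mm short of its top end, at x = -111, y = 0, z = 74 mm in the tray's frame; axes as the tray's. From here the paddle runs down and forward along (0.574, 0, -0.819) in the tray's frame; its flat faces look along plus and minus (0.819, 0, 0.574).
- tray_lip (a point): Middle of the front end of the tray's pouring lip, at x = 89, y = 0, z = 8 mm in the tray's frame.
- tray_in (a point): Point on the tray's inner floor, at x = -5, y = 0, z = 5 mm in the tray's frame.
- mat: Black rubber mat, 280 mm (x) by 240 mm (y), 4 mm thick, fixed to the table; origin at the centre of its underside, on the table.
- hopper: Square open-topped stainless steel hopper fixed to the table, 232 mm by 232 mm outside, 120 mm high, walls 6 mm thick, the mouth 220 mm by 220 mm; floor inside 10 to 45 mm above the table, sloping down to its +x side. Origin: centre of its underside, on the table; z up.
- mandarin1: Mandarin, a firm squat fruit 64 mm across and 50 mm high with small flat poles, about 90 g; origin at its centre. One of four alike in the tray.
- mandarin2: Mandarin, a firm squat fruit 64 mm across and 50 mm high with small flat poles, about 90 g; origin at its centre. One of four alike in the tray.
- mandarin3: Mandarin, a firm squat fruit 64 mm across and 50 mm high with small flat poles, about 90 g; origin at its centre. One of four alike in the tray.
- mandarin4: Mandarin, a firm squat fruit 64 mm across and 50 mm high with small flat poles, about 90 g; origin at its centre. One of four alike in the tray.
- mug: White mug, 80 mm across, 85 mm high, handle to its +y side, beyond the work; origin at the centre of its underside. Leave alone.
- juice_bottle: Dark juice bottle with screw cap, 60 mm across, 160 mm high, beyond the work; origin at the centre of its underside. Leave alone.
- jar: Amber glass jar with lid, 84 mm across, 110 mm high, beyond the work; origin at the centre of its underside. Leave alone.
There are look-alikes about, which are no part of the job. What is shaped like the mandarin1 but white is not meant. What is shaped like the mandarin4 but yellow is not meant.

How it is judged:
By the outcome, as a careful person would: the job done as asked, in the order asked, and still so for the second after the job is handed in, with the robot touching nothing.
It also fails if it takes over 58 s, if anything falls off the work surface, if the arm or the gripper's body presses on something with over 40 N, if the wrist force passes 120 N, or if a joint passes its speed limit or range.

## Working session

There is one attempt and no reset: what is moved stays moved. The work goes in short steps, Python scripts to look and compute and a tool call to move; the robot and the scene stay as the last step left them, time stands still between calls to the robot, and variables do not carry over. Pictures are saved under pics/ and viewed, at most 10 in all, crops included, and the job is handed in when it is done.

Besides the shell and the picture viewer there is one more tool, called after "Call:" as a command line: name --argument value ..., lists and objects as JSON in quotes. send_rows: Moves the arm, as the interface text tells. Its arguments: {"type":"object","properties":{"steps":{"type":"string"}},"required":["steps"]}

```bash
mkdir -p pics
cat > h.py <<'E'
import numpy as np, cv2
from workcell import *
def pts(c):
    K=np.array(c["camera_matrix"]);d=c["range_z"];h,w=d.shape
    u,v=np.meshgrid(np.arange(w),np.arange(h))
    p=cv2.undistortPoints(np.stack([u,v],-1).reshape(-1,1,2).astype(float),K,np.array([c["k1"],0,0,0.])).reshape(h,w,2)
    P=np.concatenate([p*d[...,None],d[...,None]],-1)
    if "extrinsics" in c:
        E=np.array(c["extrinsics"]); return (P-E[:3,3])@E[:3,:3]
    return P
E
python3 - <<'E'
from h import *
o=get_obs();print({k:np.round(v,3) for k,v in o.items()})
a=camera("scene");b=camera("top")
np.savez("top0.npz",f=b["frame"],P=pts(b));np.savez("scene0.npz",f=a["frame"],P=pts(a))
cv2.imwrite("pics/s0.png",a["frame"][...,::-1]);cv2.imwrite("pics/t0.png",b["frame"][...,::-1])
print(a["extrinsics"],b["extrinsics"],b["k1"])
E
```

```text
{'clock': np.float64(0.0), 'joint_pos': array([-1.348,  0.241,  0.004,  1.335,  0.   ,  1.571]), 'joint_vel': array([ 0.001, -0.   ,  0.   ,  0.   , -0.001, -0.001]), 'tau': array([ 0.0000e+00, -3.7232e+01,  2.5241e+01,  1.7000e-02,  0.0000e+00,
       -0.0000e+00]), 'eef_pos': array([ 0.11 , -0.487,  0.23 ]), 'tool_rot': array([ 0.994,  0.111, -0.   , -0.001]), 'ft_force': array([-1.471, -0.305,  0.547]), 'ft_torque': array([ 0.045, -0.011, -0.012]), 'grasp_force': np.float64(0.0), 'grip_width': np.float64(0.085)}
[[ 0.37411944  0.92728683  0.01318278 -0.14813874]
 [ 0.79395194 -0.31291401 -0.52127262 -0.42000905]
 [-0.47924415  0.20548471 -0.85328839  1.57821906]
 [ 0.          0.          0.          1.        ]] [[-0.02423065 -0.9993648  -0.02613176 -0.06574527]
 [-0.98849051  0.02785516 -0.14869631  0.5766183 ]
 [ 0.14932976  0.02222798 -0.98853758  0.99218534]
 [ 0.          0.          0.          1.        ]] -0.10920959183802297
```

View pics/s0.png

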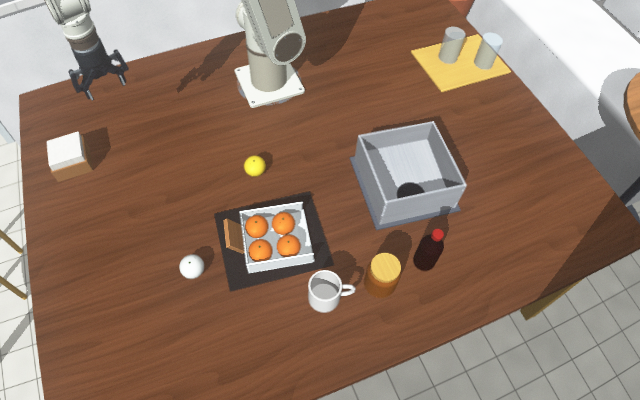

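View pics/t0.png

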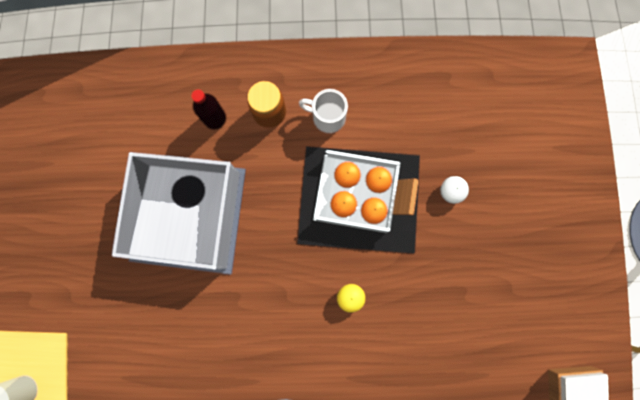

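The scene view shows orange mandarins in the tray at (257,227), (283,223), (260,250), (288,246). The look-alikes lie outside the tray: white at (192,266) and yellow at (255,166). In the top view the oranges are at (347,175), (379,180), (343,204), (374,210), with white at (455,190) and yellow at (351,298). The four orange ones in the tray fit the description. The wooden handle is on the right at (406,196), the lip faces left, and the hopper is at (175,212).

Run:
```python
from h import *
def rect(q,n):
    r=cv2.minAreaRect(q[:,:2].astype(np.float32)*1000);print(n,np.round(r[0],1),np.round(r[1],1),round(r[2],1),len(q)); return r
for nm in("top0","scene0"):
    D=np.load(nm+".npz");f,P=D["f"],D["P"]
    hsv=cv2.cvtColor(f,cv2.COLOR_RGB2HSV);H,S,V=cv2.split(hsv);Z=P[...,2];X=P[...,0];Y=P[...,1]
    print(nm)
    orange=((H>5)&(H<16)&(S>200)&(V>180)&(Z>.03)&(Z<.07)).astype(np.uint8)
    n,l,s,c=cv2.connectedComponentsWithStats(orange)
    for i in range(1,n):
        if s[i,4]>60:
            q=P[l==i];print("mand",c[i].round(0),q.mean(0).round(4),"rangeXY",np.ptp(q,0).round(3),"top z",q[:,2].max().round(4))
    rim=(Z>.112)&(Z<.127)&(S<60)&(Y>0.05)&(Y<.5)&(X>.2)&(X<.75)
    rect(P[rim],"hopper rim");print(np.median(Z[rim]))
    mat=(V<45)&(abs(Z-.004)<.006)&(X>.3)&(X<.75)&(Y<.1)&(Y>-.3)
    n,l,s,c=cv2.connectedComponentsWithStats(mat.astype(np.uint8));i=1+np.argmax(s[1:,4])
    rect(P[l==i],"mat");print("matz",np.median(P[l==i][:,2]))
    tr=(Z>.045)&(Z<.062)&(S<60)&(X>.3)&(X<.7)&(Y>-.25)&(Y<.05)
    rect(P[tr],"tray rim");print(np.median(Z[tr]), P[tr].min(0),P[tr].max(0))
    ha=(H>8)&(H<25)&(S>80)&(S<220)&(Z>.055)&(Z<.12)&(X>.3)&(X<.7)&(Y<-.1)&(Y>-.4)&(orange==0)
    n,l,s,c=cv2.connectedComponentsWithStats(ha.astype(np.uint8));i=1+np.argmax(s[1:,4]);q=P[l==i]
    rect(q,"handle");print(c[i],q.mean(0),q.min(0),q.max(0))
    q0=q-q.mean(0);print(np.linalg.svd(q0,full_matrices=False)[2])
D=np.load("top0.npz")["f"][140:320,290:480,::-1];cv2.imwrite("pics/c0.png",cv2.resize(D,None,fx=3.3,fy=3.3,interpolation=cv2.INTER_CUBIC))
```

```text
top0
mand [345. 178.] [ 0.6175 -0.1552  0.0525] rangeXY [0.048 0.051 0.015] top z 0.06
mand [376. 182.] [ 0.6045 -0.2266  0.0525] rangeXY [0.048 0.053 0.02 ] top z 0.0615
mand [341. 207.] [ 0.5491 -0.1437  0.0528] rangeXY [0.049 0.053 0.017] top z 0.0602
mand [371. 214.] [ 0.5325 -0.2118  0.0526] rangeXY [0.049 0.052 0.02 ] top z 0.0619
hopper rim [547.4 229.4] [234.3 233.6] 82.3 1368
0.1188713752801103
mat [ 576.1 -182.3] [258.5 237.8] 84.1 2905
matz 0.0031529302198093213
tray rim [ 587.8 -181.1] [168.7 163.7] 79.0 392
0.05527165486875542 [ 0.49142447 -0.24982904  0.04500715] [ 0.68198196 -0.08397784  0.06099576]
handle [ 566.1 -288.1] [40.5 80.9] 78.2 719
[405.31571627 196.72600834] [ 0.56482024 -0.28676331  0.08099325] [ 0.52435327 -0.31358596  0.0552104 ] [ 0.60776579 -0.26070731  0.10016416]
[[-0.97518749  0.21829387 -0.03683944]
 [ 0.17073754  0.63569106 -0.75282506]
 [-0.1409186  -0.74043545 -0.65718893]]
scene0
hopper rim [544.8 231.6] [237.4 238.7] 82.9 976
0.11883744818122399Traceback (most recent call last):
  File "<stdin>", line 16, in <module>
    return _wrapfunc(a, 'argmax', axis=axis, out=out, **kwds)
    return bound(*args, **kwds)
ValueError: attempt to get argmax of an empty sequence
```

```bash
cat >> h.py <<'E'
from scipy.spatial.transform import Rotation as R
PSI=np.radians(78.3); hx=np.array([np.cos(PSI),np.sin(PSI),0]); K3=np.array([0,0,1.])
def Rtray(th=0,psi=PSI): # th nose-down tilt
    return R.from_euler("zy",[psi,th])
A=np.array([.5736,0,-.8192]);B=np.array([.8192,0,.5736])
Rg=R.from_matrix(np.stack([np.cross(B,A),B,A],1)) # tool in tray frame
def delta(Rt,pt,n=None):
    o=get_obs();p=np.array(o["eef_pos"]);q=R.from_quat(o["tool_rot"])
    print("t",round(float(o["clock"]),2),"tcp",p.round(4),"dp",(pt-p).round(4),"rotvec",(Rt*q.inv()).as_rotvec().round(4),"q",np.round(o["joint_pos"],2),"F",np.round(o["ft_force"],1),"w",round(float(o["grip_width"]),4),"gf",round(float(o["grasp_force"]),1))
E
python3 - <<'E'
from h import *
b=np.load("top0.npz");f,P=b["f"],b["P"]
hsv=cv2.cvtColor(f,cv2.COLOR_RGB2HSV);H,S,V=cv2.split(hsv);Z=P[...,2]
m=(V<40)&(Z<.012)&(Z>-.01);m[:140]=0;m[265:]=0;m[:,:285]=0;m[:,430:]=0
n,l,s,c=cv2.connectedComponentsWithStats(m.astype(np.uint8))
q=np.concatenate([P[l==i] for i in range(1,n) if s[i,4]>40]);r=cv2.minAreaRect(q[:,:2].astype(np.float32)*1000);print("mat",r,cv2.boxPoints(r))
w=(S<40)&(V>150)&(Z>.02);w[:,:440]=0;w[:,475:]=0;w[:170]=0;w[210:]=0
print("white",P[w].mean(0),P[w].min(0),P[w].max(0))
org=np.array([.588,-.1818,.004]);Rt=Rtray()
g=org+Rt.apply([-.111,0,.074]);print("grip",g)
T=(Rt*Rg);a=T.apply([0,0,1]);tcp=g+.024*a
print("tcp grasp",tcp,"a",a)
delta(T,tcp-.09*a)
cv2.imwrite("pics/c0.png",cv2.resize(f[140:320,290:480,::-1],None,fx=3.3,fy=3.3,interpolation=cv2.INTER_CUBIC))
E
```

```text
mat ((578.6746826171875, -153.87844848632812), (201.1115264892578, 236.22080993652344), 84.14232635498047) [[ 450.91852  -241.85507 ]
 [ 685.9058   -265.96323 ]
 [ 706.43085   -65.901825]
 [ 471.44354   -41.79367 ]]
white [ 0.58435672 -0.40916819  0.04712878] [ 0.42022587 -0.44553903  0.02555238] [ 0.61721554 -0.10381958  1.06483546]
grip [ 0.56549061 -0.29049373  0.078     ]
tcp grasp [ 0.56828211 -0.27701407  0.05834024] a [ 0.11631265  0.56165255 -0.81915675]
t 0.1 tcp [ 0.1104 -0.4871  0.2305] dp [ 0.4475  0.1595 -0.0984] rotvec [ 0.0078 -0.8421  2.6019] q [-1.35  0.24  0.    1.34  0.    1.57] F [-0.7  0.4 -1. ] w 0.0851 gf 0.0
```

View pics/c0.png

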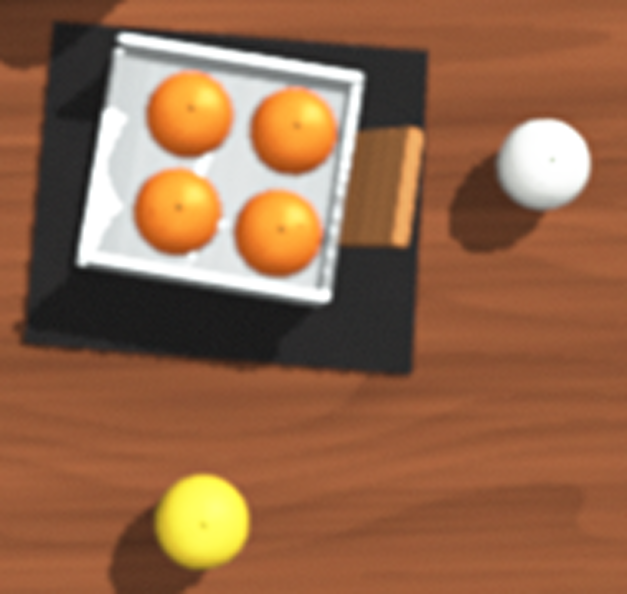

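The crop confirms the four orange fruits sit in the tray, with the white look-alike at (543,163) and the yellow one at (203,520) both outside it. Moving to the pre-grasp pose now.

Call:
send_rows --steps "0.1 0.018 0.006 0 0 0 0.1; 0.1 0.022 0.008 0 0 0 0.125; 0.1 0.022 0.008 0 0 0 0.125; 0.1 0.022 0.008 0 0 0 0.125; 0.1 0.022 0.008 0 0 0 0.125"

```text
clock: 0.52
eef_pos: [0.2172, -0.4489, 0.2308]
tool_rot: [0.915, 0.403, -0.0, -0.001]
ft_force: [0.8, -0.8, 0.3]
grip_width: 0.0468
grasp_force: 0.0
```

Call:
send_rows --steps "0.1 0.022 0.008 0 0 0 0.125; 0.1 0.022 0.008 0 0 0 0.125; 0.1 0.022 0.008 0 0 0 0.125; 0.1 0.022 0.008 0 0 0 0.125; 0.1 0.022 0.008 0 0 0 0.125"

```text
clock: 0.93
eef_pos: [0.3273, -0.4088, 0.2308]
tool_rot: [0.747, 0.665, -0.0, -0.001]
ft_force: [-0.4, -0.3, 0.5]
grip_width: 0.047
grasp_force: 0.0
```

```bash
cat > g.py <<'E'
from h import *
import sys
org=np.array([.588,-.1818,.004]);Rt=Rtray();T=(Rt*Rg);a=T.apply([0,0,1]);g=org+Rt.apply([-.111,0,.074])
delta(T,g+(.024-float(sys.argv[1]))*a)
E
python3 g.py .09
```

```text
t 0.93 tcp [ 0.3273 -0.4088  0.2308] dp [ 0.2305  0.0813 -0.0987] rotvec [ 0.3913 -0.5438  1.4329] q [-0.9   0.29  0.07  1.35 -0.    0.79] F [-0.4 -0.3  0.5] w 0.047 gf 0.0
```

Call:
send_rows --steps "0.1 0.0155 0.0055 0 0 0 0.125; 0.1 0.0155 0.0055 0 0 0 0.125; 0.1 0.0155 0.0055 0 0 0 0.125; 0.1 0.0155 0.0055 0 0 0 0.125; 0.1 0.0155 0.0055 0 0 0 0.125"

```text
clock: 1.35
eef_pos: [0.4045, -0.3815, 0.2307]
tool_rot: [0.507, 0.862, 0.0, -0.001]
ft_force: [0.3, -0.1, 0.4]
grip_width: 0.0472
grasp_force: 0.0
```

Call:
send_rows --steps "0.1 0.0155 0.0055 0 0 0 0.125; 0.1 0.0155 0.0055 0 0 0 0.125; 0.1 0.0155 0.0055 0 0 0 0.125; 0.1 0.0155 0.0055 0 0 0 0.125; 0.1 0.0155 0.0055 0 0 0 0.125"

```text
clock: 1.77
eef_pos: [0.4819, -0.3541, 0.2306]
tool_rot: [0.217, 0.976, 0.0, -0.001]
ft_force: [0.1, -0.1, -0.4]
grip_width: 0.0469
grasp_force: 0.0
```

Call:
send_rows --steps "0.1 0.0155 0.0055 0 0 0 0.12; 0.1 0.0155 0.0055 0 0 0 0.12; 0.1 0.0155 0.0055 0 0.11 -0.024 0; 0.1 0.0155 0.0055 0 0.11 -0.024 0; 0.1 0.0155 0.0055 0 0.11 -0.024 0"

```text
clock: 2.18
eef_pos: [0.5602, -0.326, 0.2324]
tool_rot: [0.099, 0.98, 0.169, 0.02]
ft_force: [0.5, -0.8, -1.0]
grip_width: 0.0467
grasp_force: 0.0
```

```bash
python3 g.py .09
```

```text
t 2.18 tcp [ 0.5602 -0.326   0.2324] dp [-0.0024 -0.0015 -0.1003] rotvec [ 0.2641 -0.0488 -0.0003] q [-0.67  0.68  0.64  1.69  0.31 -0.49] F [ 0.5 -0.8 -1. ] w 0.0467 gf 0.0
```

Call:
send_rows --steps "0.1 0 0 -0.015 0.088 -0.016 0; 0.1 0 0 -0.02 0.088 -0.016 0; 0.1 -0.001 -0.001 -0.03 0.088 -0.016 0; 0.1 -0.001 -0.001 -0.025 0 0 0; 0.1 0 0 -0.01 0 0 0"

```text
clock: 2.6
eef_pos: [0.5541, -0.329, 0.1237]
tool_rot: [0.1, 0.948, 0.3, 0.025]
ft_force: [-1.1, 1.0, -0.9]
grip_width: 0.0471
grasp_force: 0.0
```

```bash
python3 g.py .09
python3 - <<'E'
from h import *
o=get_obs();c=camera("wrist");P=pts(c);T=np.array(c["T_tool_cam"]);q=R.from_quat(o["tool_rot"])
W=q.apply((P.reshape(-1,3)@T[:3,:3].T+T[:3,3])).reshape(P.shape)+o["eef_pos"]
np.savez("w1.npz",f=c["frame"],P=W);cv2.imwrite("pics/w1.png",c["frame"][...,::-1])
E
```

```text
t 2.6 tcp [ 0.5541 -0.329   0.1237] dp [0.0037 0.0015 0.0084] rotvec [-0.0031 -0.0131  0.0025] q [-0.76  0.87  0.62  1.68  0.5  -0.65] F [-1.1  1.  -0.9] w 0.0471 gf 0.0
```

View pics/w1.png

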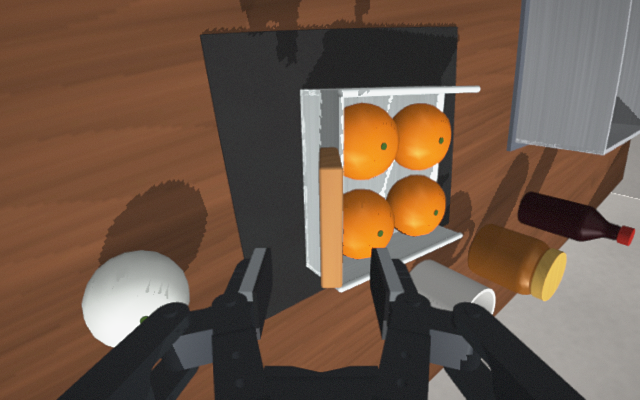

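The wrist view shows the paddle edge-on at (330,218) between the finger pads at (262,290) and (378,290), with the fruit clear to the right. Next I'll check the paddle's pose from this depth.

Run:
```python
from h import *
D=np.load("w1.npz");f,W=D["f"],D["P"]
hsv=cv2.cvtColor(f,cv2.COLOR_RGB2HSV);H,S,V=cv2.split(hsv)
m=np.zeros(H.shape,bool);m[145:292,310:350]=1
m&=(H>8)&(H<20)&(S>90)&(W[...,2]>.06)&(W[...,2]<.13)&(W[...,1]<-.255)
q=W[m];print(len(q),q.mean(0),q.min(0),q.max(0))
r=cv2.minAreaRect(q[:,:2].astype(np.float32)*1000);print(r)
org=np.array([.588,-.1818,.004]);t=Rtray().inv().apply(q-org);print("tray frame",t.mean(0).round(4),np.percentile(t,[2,50,98],axis=0).round(4))
top=t@B; print("along normal from grip",np.percentile((t-[-.111,0,.074])@B,[2,50,98]),"along a",np.percentile((t-[-.111,0,.074])@A,[2,50,98]))
c=camera("top");K=np.array(c["camera_matrix"]);E=np.array(c["extrinsics"])
px=np.array([[53,22],[428,50],[412,372],[22,343]])/3.3+[290,140]
s=cv2.undistortPoints(px.reshape(-1,1,2),K,np.array([c["k1"],0,0,0.])).reshape(-1,2)
d=np.c_[s,np.ones(4)]@E[:3,:3];o=-E[:3,:3].T@E[:3,3];X=o+d*((.004-o[2])/d[:,2])[:,None]
print(X,X.mean(0))
```

```text
2993 [ 0.55595454 -0.29869335  0.09142213] [ 0.52208462 -0.31368133  0.06000503] [ 0.6015596  -0.26393739  0.09708292]
((564.046875, -289.357666015625), (35.495269775390625, 80.08919525146484), 78.24053955078125)
tray frame [-0.121   0.0077  0.0874] [[-0.1271 -0.036   0.0643]
 [-0.1215  0.0095  0.0886]
 [-0.105   0.0413  0.0924]]
along normal from grip [-0.0067873  -0.00045877  0.00601318] along a [-0.01975255 -0.0183808   0.01115539]
[[ 0.70681157 -0.06545279  0.004     ]
 [ 0.67758107 -0.34234076  0.004     ]
 [ 0.44172299 -0.31686527  0.004     ]
 [ 0.47016568 -0.0379805   0.004     ]] [ 0.57407033 -0.19065983  0.004     ]
```

Call:
send_rows --steps "0.1 0.001 0.004 -0.005 -0.003 -0.013 0.0025; 0.1 0.002 0.01 -0.012 0 0 0; 0.1 0.002 0.01 -0.012 0 0 0; 0.1 0.001 0.006 -0.008 0 0 0; 0.1 0.001 0.003 -0.004 0 0 0"

```text
clock: 3.12
eef_pos: [0.5653, -0.2948, 0.093]
tool_rot: [0.093, 0.95, 0.295, 0.036]
ft_force: [-0.0, 0.2, -0.0]
grip_width: 0.0469
grasp_force: 0.0
```

```bash
python3 g.py 0
```

```text
t 3.12 tcp [ 0.5653 -0.2948  0.093 ] dp [ 0.003   0.0178 -0.0347] rotvec [ 0.0095  0.0121 -0.0045] q [-0.72  0.84  0.47  1.52  0.52 -0.61] F [-0.   0.2 -0. ] w 0.0469 gf 0.0
```

Call:
send_rows --steps "0.1 0 0.004 -0.008 0.009 0.012 -0.0045; 0.1 0 0.005 -0.009 0 0 0; 0.1 0 0.005 -0.009 0 0 0; 0.1 0 0.003 -0.006 0 0 0; 0.1 0 0.001 -0.003 0 0 0"

```text
clock: 3.53
eef_pos: [0.5643, -0.2777, 0.0556]
tool_rot: [0.098, 0.948, 0.3, 0.03]
ft_force: [-0.5, 0.5, 0.1]
grip_width: 0.0468
grasp_force: 0.0
```

Call:
send_rows --steps "0.1 0 0 0 0 0 0; 0.1 0 0 0 0 0 0; -0.5 0 0 0 0 0 0; -0.7 0 0 0 0 0 0; -0.8 0 0 0 0 0 0"

```text
clock: 3.95
eef_pos: [0.5648, -0.2774, 0.0573]
tool_rot: [0.099, 0.948, 0.301, 0.031]
ft_force: [-1.4, 4.4, 2.2]
grip_width: 0.0136
grasp_force: 58.4
```

```bash
python3 g.py 0
```

```text
t 3.95 tcp [ 0.5648 -0.2774  0.0573] dp [0.0035 0.0004 0.0011] rotvec [-0.0048 -0.0004  0.0033] q [-0.7   0.85  0.4   1.44  0.53 -0.59] F [-1.4  4.4  2.2] w 0.0136 gf 58.4
```

```bash
cat > t.py <<'E'
from h import *
import sys,json,os
# usage: t.py mode args ; tool->tray transform saved at grasp
if not os.path.exists("rel.npz"):
    o=get_obs();q=R.from_quat(o["tool_rot"]);org=np.array([.5868,-.1815,.004])
    np.savez("rel.npz",r=(q.inv()*Rtray()).as_quat(),p=q.inv().apply(org-o["eef_pos"]))
r=np.load("rel.npz");Rr=R.from_quat(r["r"]);pr=r["p"]
PH=np.radians(82.3);n=np.array([np.cos(PH),np.sin(PH),0]);PIV=np.array([.5313,.1215,.120])
def go(org,Rt):
    o=get_obs();q=R.from_quat(o["tool_rot"])
    cur=q*Rr;print("tray now",(np.array(o["eef_pos"])+q.apply(pr)).round(4),"x",cur.apply([1,0,0]).round(3),"y",cur.apply([0,1,0]).round(3))
    Tt=Rt*Rr.inv();delta(Tt,org-Tt.apply(pr))
def pivot(th,dz=0,ds=0,px=.055):
    Rt=Rtray(np.radians(th),PH);go(PIV+ds*n+[0,0,dz]-Rt.apply([px,0,0]),Rt)
if __name__=="__main__":
    v=[float(x) for x in sys.argv[2:]]
    if sys.argv[1]=="pivot": pivot(*v)
    else: go(np.array(v[:3]),Rtray(0 if len(v)<4 else np.radians(v[3])))
E
python3 t.py at .5868 -.1815 .17; python3 t.py pivot 0 .04
```

```text
tray now [ 0.5868 -0.1815  0.004 ] x [0.203 0.979 0.   ] y [-0.979  0.203 -0.   ]
t 3.95 tcp [ 0.5648 -0.2774  0.0573] dp [0.    0.    0.166] rotvec [ 0.  0. -0.] q [-0.7   0.85  0.4   1.44  0.53 -0.59] F [-1.4  4.4  2.2] w 0.0136 gf 58.4
tray now [ 0.5868 -0.1815  0.004 ] x [0.203 0.979 0.   ] y [-0.979  0.203 -0.   ]
t 3.95 tcp [ 0.5648 -0.2774  0.0573] dp [-0.0561  0.2472  0.156 ] rotvec [ 0.     -0.      0.0698] q [-0.7   0.85  0.4   1.44  0.53 -0.59] F [-1.4  4.4  2.2] w 0.0136 gf 58.4
```

Call:
send_rows --steps "-0.8 0 0 0.002 0 0 0; -0.8 0 0 0.004 0 0 0; -0.8 0 0 0.006 0 0 0; -0.8 0 0 0.008 0 0 0; -0.8 0 0 0.01 0 0 0"

```text
clock: 4.37
eef_pos: [0.5633, -0.2782, 0.0848]
tool_rot: [0.099, 0.948, 0.3, 0.028]
ft_force: [0.5, -0.4, -5.3]
grip_width: 0.0133
grasp_force: 58.5
```

```bash
python3 t.py pivot 0 .04
python3 - <<'E'
from h import *
b=camera("scene");cv2.imwrite("pics/s1.png",cv2.resize(b["frame"][150:320,150:370,::-1],None,fx=3.4,fy=3.4))
f=b["frame"];P=pts(b);hsv=cv2.cvtColor(f,cv2.COLOR_RGB2HSV);H,S,V=cv2.split(hsv);Z=P[...,2]
# tray side wall points on +x... fit rim tops in tray frame
q=P[(S<60)&(V>140)&(P[...,0]>.47)&(P[...,0]<.7)&(P[...,1]>-.28)&(P[...,1]<-.08)&(Z>.02)&(Z<.13)]
t=Rtray().inv().apply(q-[.5868,-.1815,.034])
for lo in np.arange(-.09,.09,.02):
    s=t[(t[:,0]>lo)&(t[:,0]<lo+.02)]
    if len(s):print(round(lo,2),len(s),np.percentile(s[:,2],[2,50,97]).round(4))
E
```

```text
tray now [ 0.5849 -0.1824  0.0312] x [ 0.202  0.979 -0.004] y [-0.979  0.202  0.004]
t 4.37 tcp [ 0.5633 -0.2782  0.0848] dp [-0.0546  0.248   0.1284] rotvec [ 0.0028 -0.0047  0.0688] q [-0.7   0.83  0.43  1.5   0.53 -0.58] F [ 0.5 -0.4 -5.3] w 0.0133 gf 58.5
-0.09 215 [-0.0024  0.0325  0.0502]
-0.07 116 [-0.0017  0.0239  0.051 ]
-0.05 100 [-0.0016  0.0265  0.0519]
-0.03 261 [-0.0024  0.0047  0.0496]
-0.01 308 [-0.002   0.0044  0.0505]
0.01 143 [-0.0001  0.0314  0.0519]
0.03 130 [0.0005 0.0337 0.0515]
0.05 310 [-0.0017  0.0042  0.0504]
0.07 415 [-0.0003  0.0064  0.0497]
```

View pics/s1.png

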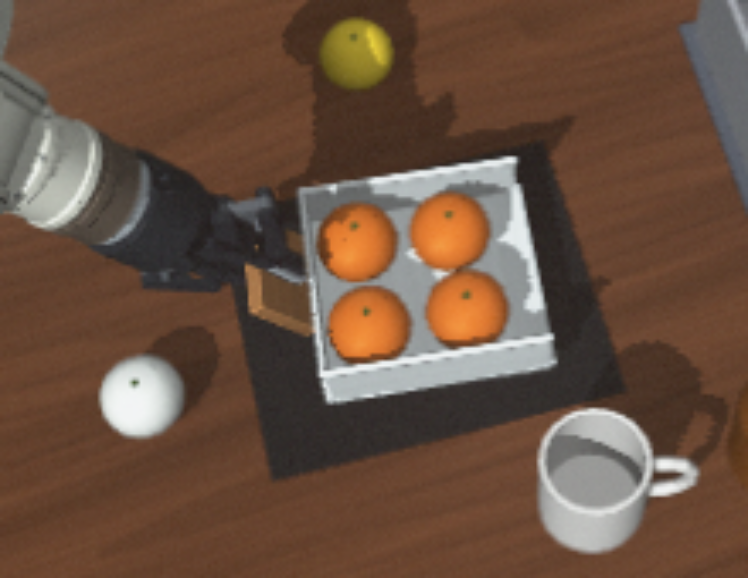

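The crop shows the tray lifted level with all four fruits seated at (357,242), (450,231), (369,324) and (467,309). No slip. Next is raising it and carrying it over.

Call:
send_rows --steps "-0.8 0 0 0.012 0 0 0; -0.8 0 0 0.013 0 0 0; -0.8 0 0 0.014 0 0 0; -0.8 0 0 0.014 0 0 0; -0.8 0 0 0.014 0 0 0"

```text
clock: 4.83
eef_pos: [0.5639, -0.2782, 0.1537]
tool_rot: [0.099, 0.948, 0.3, 0.03]
ft_force: [-0.0, 0.0, -6.3]
grip_width: 0.0131
grasp_force: 58.9
```

Call:
send_rows --steps "-0.8 0 0.002 0.014 0 0 0; -0.8 0 0.004 0.014 0 0 0; -0.8 -0.001 0.007 0.012 0 0 0.002; -0.8 -0.002 0.01 0.008 0 0 0.003; -0.8 -0.003 0.012 0.004 0 0 0.004"

```text
clock: 5.25
eef_pos: [0.5582, -0.2427, 0.2061]
tool_rot: [0.094, 0.949, 0.299, 0.029]
ft_force: [-0.2, 0.8, -5.9]
grip_width: 0.0134
grasp_force: 58.9
```

Call:
send_rows --steps "-0.8 -0.003 0.013 0 0 0 0.004; -0.8 -0.003 0.013 0 0 0 0.004; -0.8 -0.003 0.013 0 0 0 0.004; -0.8 -0.003 0.013 0 0 0 0.004; -0.8 -0.003 0.013 0 0 0 0.004"

```text
clock: 5.67
eef_pos: [0.5421, -0.1763, 0.2046]
tool_rot: [0.085, 0.95, 0.3, 0.025]
ft_force: [1.1, -0.0, -6.0]
grip_width: 0.0134
grasp_force: 58.9
```

Call:
send_rows --steps "-0.8 -0.003 0.013 0 0 0 0.004; -0.8 -0.003 0.013 0 0 0 0.004; -0.8 -0.003 0.013 0 0 0 0.004; -0.8 -0.003 0.013 0 0 0 0.004; -0.8 -0.003 0.013 0 0 0 0.004"

```text
clock: 6.08
eef_pos: [0.5269, -0.1114, 0.2046]
tool_rot: [0.075, 0.951, 0.301, 0.022]
ft_force: [1.4, 0.3, -5.7]
grip_width: 0.0133
grasp_force: 58.9
```

```bash
python3 t.py pivot 0 .04
```

```text
tray now [ 0.5438 -0.0147  0.151 ] x [ 0.152  0.988 -0.003] y [-0.988  0.152  0.003]
t 6.08 tcp [ 0.5269 -0.1114  0.2046] dp [-0.0183  0.0812  0.0087] rotvec [ 0.003  -0.0034  0.0187] q [-0.52  0.48  0.14  1.47  0.57 -0.43] F [ 1.4  0.3 -5.7] w 0.0133 gf 58.9
```

Call:
send_rows --steps "-0.8 -0.003 0.013 0.001 0 0 0.004; -0.8 -0.003 0.012 0.001 0 0 0.004; -0.8 -0.003 0.012 0 0 0 0.004; -0.8 -0.003 0.011 0 0 0 0.004; -0.8 -0.003 0.01 0 0 0 0.003"

```text
clock: 6.5
eef_pos: [0.5124, -0.0538, 0.2064]
tool_rot: [0.066, 0.951, 0.301, 0.019]
ft_force: [0.2, 0.1, -5.8]
grip_width: 0.0132
grasp_force: 58.9
```

Call:
send_rows --steps "-0.8 -0.002 0.008 0 0 0 0; -0.8 -0.001 0.006 0 0 0 0; -0.8 0 0.004 0 0 0 0; -0.8 0 0.003 0 0 0 0; -0.8 0 0.002 0 0 0 0"

```text
clock: 6.92
eef_pos: [0.5101, -0.032, 0.2063]
tool_rot: [0.066, 0.951, 0.301, 0.019]
ft_force: [-0.3, 0.3, -6.2]
grip_width: 0.0135
grasp_force: 58.9
```

```bash
python3 t.py pivot 0 .03
python3 - <<'E'
from h import *
f=camera("top");P=pts(f);im=f["frame"]
cv2.imwrite("pics/t2.png",im[120:300,80:480,::-1].repeat(2,0).repeat(2,1))
S=cv2.cvtColor(im,cv2.COLOR_RGB2HSV)[...,1];Z=P[...,2]
m=(Z>.195)&(Z<.222)&(S<70)&(P[...,0]>.35)&(P[...,0]<.7)&(P[...,1]>-.1)&(P[...,1]<.2)
print(cv2.minAreaRect(P[m][:,:2].astype(np.float32)*1000),m.sum())
m=(Z>.112)&(Z<.127)&(S<60)&(P[...,1]>.09)&(P[...,1]<.5)&(P[...,0]>.35)&(P[...,0]<.75)
print(cv2.minAreaRect(P[m][:,:2].astype(np.float32)*1000),m.sum())
E
```

```text
tray now [0.5254 0.065  0.1527] x [ 0.135  0.991 -0.004] y [-0.991  0.135  0.002]
t 6.92 tcp [ 0.5101 -0.032   0.2063] dp [-0.0015  0.0018 -0.003 ] rotvec [ 0.0034 -0.0022  0.0009] q [-0.4   0.38 -0.02  1.35  0.59 -0.31] F [-0.3  0.3 -6.2] w 0.0135 gf 58.9
((526.4437866210938, 58.78571319580078), (179.09844970703125, 162.97474670410156), 82.05381774902344) 718
((547.6224365234375, 230.2286376953125), (235.30145263671875, 233.21792602539062), 82.46744537353516) 1090
```

View pics/t2.png

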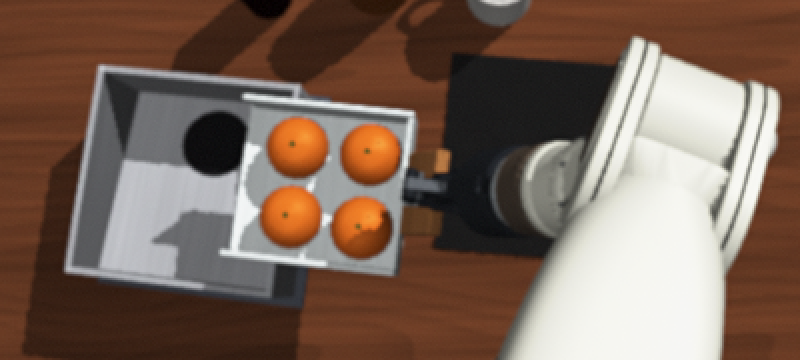

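The tray is over the hopper edge: the front is at crop (235,175) and the near rim runs along x≈290. The fruits are still seated. Lowering it gently.

Call:
send_rows --steps "-0.8 0 0.001 -0.004 -0.02 0.003 0; -0.8 0 0.001 -0.007 -0.01 0 0; -0.8 0 0 -0.008 0 0 0; -0.8 0 0 -0.005 0 0 0; -0.8 0 0 -0.002 0 0 0"

```text
clock: 7.38
eef_pos: [0.5091, -0.03, 0.1787]
tool_rot: [0.067, 0.956, 0.286, 0.018]
ft_force: [0.4, 0.7, -5.9]
grip_width: 0.0134
grasp_force: 59.0
```

```bash
python3 t.py pivot 2 0
```

```text
tray now [0.524  0.0654 0.1222] x [ 0.135  0.99  -0.033] y [-0.991  0.135  0.004]
t 7.38 tcp [ 0.5091 -0.03    0.1787] dp [ 0.0014 -0.0002 -0.0047] rotvec [0.0326 0.0269 0.0003] q [-0.38  0.39 -0.07  1.28  0.56 -0.29] F [ 0.4  0.7 -5.9] w 0.0134 gf 59.0
```

```bash
sed -i 's/"zy"/"ZY"/' h.py; python3 t.py pivot 2 0
```

```text
tray now [0.524  0.0654 0.1222] x [ 0.135  0.99  -0.033] y [-0.991  0.135  0.004]
t 7.38 tcp [ 0.5091 -0.03    0.1787] dp [-0.0002  0.0017 -0.0001] rotvec [-0.002  -0.0033  0.0009] q [-0.38  0.39 -0.07  1.28  0.56 -0.29] F [ 0.4  0.7 -5.9] w 0.0134 gf 59.0
```

Call:
send_rows --steps "-0.8 0 0 -0.001 0 0 0; -0.8 0 0 -0.001 0 0 0; -0.8 0 0 0 0 0 0; -0.8 0 0 0 0 0 0; -0.8 0 0 0 0 0 0"

```text
clock: 7.8
eef_pos: [0.5102, -0.0303, 0.1785]
tool_rot: [0.067, 0.956, 0.286, 0.019]
ft_force: [0.4, -0.5, -5.9]
grip_width: 0.0131
grasp_force: 59.0
```

```bash
python3 t.py pivot 2 0;python3 t.py pivot 10 0
```

```text
tray now [0.5253 0.0651 0.122 ] x [ 0.135  0.99  -0.034] y [-0.991  0.135  0.   ]
t 7.8 tcp [ 0.5102 -0.0303  0.1785] dp [-0.0013  0.002   0.    ] rotvec [-0.0013 -0.0002  0.001 ] q [-0.38  0.39 -0.07  1.27  0.56 -0.29] F [ 0.4 -0.5 -5.9] w 0.0131 gf 59.0
tray now [0.5253 0.0651 0.122 ] x [ 0.135  0.99  -0.034] y [-0.991  0.135  0.   ]
t 7.8 tcp [ 0.5102 -0.0303  0.1785] dp [0.     0.0115 0.0205] rotvec [-0.1396  0.0186  0.001 ] q [-0.38  0.39 -0.07  1.27  0.56 -0.29] F [ 0.4 -0.5 -5.9] w 0.0131 gf 59.0
```

Call:
send_rows --steps "-0.8 0 0 -0.001 0 0 0; -0.8 0 0 -0.001 0 0 0; -0.8 0 0 0 0 0 0; -0.8 0 0 0 0 0 0; -0.8 0 0 0 0 0 0"

```text
clock: 8.22
eef_pos: [0.5104, -0.0301, 0.1769]
tool_rot: [0.067, 0.956, 0.287, 0.02]
ft_force: [-1.0, 0.2, -2.3]
grip_width: 0.0131
grasp_force: 59.4
```

```bash
python3 t.py pivot 2 0
```

```text
tray now [0.5256 0.0652 0.1205] x [ 0.135  0.99  -0.033] y [-0.991  0.135 -0.001]
t 8.22 tcp [ 0.5104 -0.0301  0.1769] dp [-0.0015  0.0019  0.0016] rotvec [-0.0019  0.0008  0.0011] q [-0.38  0.39 -0.07  1.27  0.56 -0.29] F [-1.   0.2 -2.3] w 0.0131 gf 59.4
```

The wrist load fell from 5.9 to 2.3 N, so the tray front is resting on the rim. Next I'll work out the tipping arc about that contact.

```bash
cat > arc.py <<'E'
from t import *
def tcp(th,dz,ds,px=.055,roll=0):
    Rt=Rtray(np.radians(th),PH);org=PIV+ds*n+[0,0,dz]-Rt.apply([px,0,0]);Tt=Rt*Rr.inv();return org-Tt.apply(pr)
if __name__=="__main__":
    for th in range(2,62,4): print(th,"->",th+4,((tcp(th+4,-.0016,-.002)-tcp(th,-.0016,-.002))/2*1000).round(1),"mm per 2deg row")
E
python3 arc.py
```

```text
2 -> 6 [0.3 2.2 5.2] mm per 2deg row
6 -> 10 [0.3 2.6 5. ] mm per 2deg row
10 -> 14 [0.4 2.9 4.8] mm per 2deg row
14 -> 18 [0.4 3.2 4.6] mm per 2deg row
18 -> 22 [0.5 3.5 4.4] mm per 2deg row
22 -> 26 [0.5 3.8 4.1] mm per 2deg row
26 -> 30 [0.6 4.1 3.9] mm per 2deg row
30 -> 34 [0.6 4.4 3.6] mm per 2deg row
34 -> 38 [0.6 4.6 3.2] mm per 2deg row
38 -> 42 [0.7 4.8 2.9] mm per 2deg row
42 -> 46 [0.7 5.  2.6] mm per 2deg row
46 -> 50 [0.7 5.2 2.2] mm per 2deg row
50 -> 54 [0.7 5.3 1.8] mm per 2deg row
54 -> 58 [0.7 5.4 1.5] mm per 2deg row
58 -> 62 [0.7 5.5 1.1] mm per 2deg row
```

Call:
send_rows --steps "-0.8 0.0003 0.0022 0.0052 -0.0347 0.0047 0; -0.8 0.0003 0.0023 0.0051 -0.0347 0.0047 0; -0.8 0.0003 0.0026 0.005 -0.0347 0.0047 0; -0.8 0.0003 0.0027 0.005 -0.0347 0.0047 0; -0.8 0.0004 0.0029 0.0048 -0.0347 0.0047 0"

```text
clock: 8.63
eef_pos: [0.512, -0.0174, 0.2025]
tool_rot: [0.068, 0.977, 0.201, 0.014]
ft_force: [-0.3, -1.9, -1.9]
grip_width: 0.0134
grasp_force: 59.6
```

```bash
python3 t.py pivot 12 -.0016 -.002
```

```text
tray now [0.5257 0.0667 0.13  ] x [ 0.133  0.969 -0.208] y [-0.991  0.136 -0.001]
t 8.63 tcp [ 0.512  -0.0174  0.2025] dp [-0.0017 -0.0005 -0.0001] rotvec [0.0001 0.0009 0.0017] q [-0.27  0.31 -0.05  1.27  0.4  -0.14] F [-0.3 -1.9 -1.9] w 0.0134 gf 59.6
```

Tracking is accurate and contact is light. Continuing to about 22°.

Call:
send_rows --steps "-0.8 0.0002 0.0029 0.0048 -0.0347 0.0047 0; -0.8 0.0002 0.0032 0.0046 -0.0347 0.0047 0; -0.8 0.0003 0.0032 0.0046 -0.0347 0.0047 0; -0.8 0.0003 0.0035 0.0044 -0.0347 0.0047 0; -0.8 0.0003 0.0035 0.0044 -0.0347 0.0047 0"

```text
clock: 9.05
eef_pos: [0.5136, -0.0005, 0.2253]
tool_rot: [0.069, 0.991, 0.115, 0.009]
ft_force: [1.0, 1.1, -3.5]
grip_width: 0.0132
grasp_force: 59.2
```

```bash
cat > look.py <<'E'
from h import *
f=camera("top");P=pts(f);H,S,V=cv2.split(cv2.cvtColor(f["frame"],cv2.COLOR_RGB2HSV))
m=((H>4)&(H<17)&(S>190)&(V>90)).astype(np.uint8);m[:,:60]=0;m[:120]=0
m=cv2.morphologyEx(m,cv2.MORPH_OPEN,np.ones((5,5),np.uint8))
n,l,s,c=cv2.connectedComponentsWithStats(m)
for i in range(1,n):
    if s[i,4]>40:print(c[i].round(0),s[i,4],np.median(P[l==i],0).round(3))
E
python3 look.py;python3 t.py pivot 22 -.0016 -.002
```

```text
[222. 195.] 470 [0.564 0.101 0.179]
[218. 229.] 483 [0.495 0.108 0.18 ]
tray now [0.5258 0.0712 0.1401] x [ 0.125  0.919 -0.375] y [-0.991  0.133 -0.003]
t 9.1 tcp [0.5139 0.0009 0.2263] dp [-0.0014 -0.0022 -0.0011] rotvec [ 0.0003  0.0029 -0.0007] q [-0.13  0.26 -0.    1.3   0.23  0.  ] F [ 0.9  1.4 -4.7] w 0.0134 gf 59.0
```

Call:
send_rows --steps "-0.8 0.0003 0.0036 0.004 -0.0347 0.0047 0; -0.8 0.0003 0.0038 0.004 -0.0347 0.0047 0; -0.8 0.0003 0.0041 0.0038 -0.0347 0.0047 0; -0.8 0.0003 0.0041 0.0038 -0.0347 0.0047 0; -0.8 0.0004 0.0044 0.0036 -0.0347 0.0047 0"

```text
clock: 9.52
eef_pos: [0.5153, 0.0198, 0.2443]
tool_rot: [0.07, 0.997, 0.029, 0.003]
ft_force: [2.4, 0.9, -1.9]
grip_width: 0.0135
grasp_force: 59.5
```

```bash
python3 look.py;python3 t.py pivot 32 -.0016 -.002
```

```text
tray now [0.525  0.0756 0.1476] x [ 0.114  0.841 -0.529] y [-0.991  0.133 -0.002]
t 9.57 tcp [0.5154 0.0211 0.2448] dp [-0.0001 -0.0023  0.    ] rotvec [-0.0006  0.0019 -0.0009] q [0.01 0.26 0.06 1.36 0.06 0.14] F [ 0.3  0.9 -4.4] w 0.0131 gf 59.1
```

Run:
```python
from h import *
f=camera("scene")["frame"];cv2.imwrite("pics/s3.png",cv2.resize(f[60:280,200:480,::-1],None,fx=2.7,fy=2.7))
```

```text
(no output)
```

View pics/s3.png

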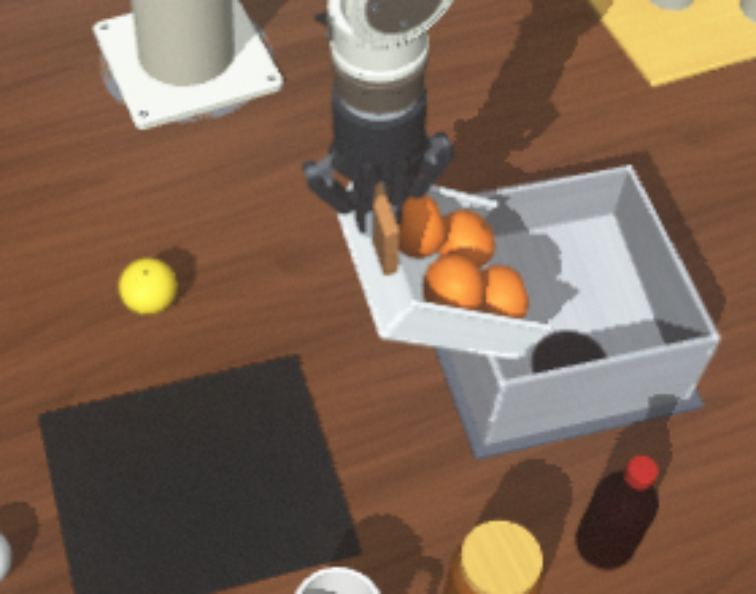

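All four fruits are still in the tray at crop (423,227), (467,238), (455,281) and (503,291), held by friction at 32°. Tilting further.

Call:
send_rows --steps "-0.8 0.0003 0.004 0.0035 -0.0347 0.0047 0; -0.8 0.0003 0.0043 0.0033 -0.0347 0.0047 0; -0.8 0.0004 0.0044 0.0032 -0.0347 0.0047 0; -0.8 0.0005 0.0046 0.003 -0.0347 0.0047 0; -0.8 0.0005 0.0048 0.0029 -0.0347 0.0047 0"

```text
clock: 10.03
eef_pos: [0.5172, 0.0423, 0.2598]
tool_rot: [0.069, 0.996, -0.057, -0.003]
ft_force: [2.3, 2.9, -1.7]
grip_width: 0.0134
grasp_force: 60.6
```

```bash
cat > look2.py <<'E'
from h import *
import sys
f=camera("scene");P=pts(f);H,S,V=cv2.split(cv2.cvtColor(f["frame"],cv2.COLOR_RGB2HSV))
m=((H>4)&(H<17)&(S>190)&(V>70)&(P[...,1]>-.3)&(P[...,1]<.36)&(P[...,0]>.4)&(P[...,0]<.69)).astype(np.uint8)
n,l,s,c=cv2.connectedComponentsWithStats(cv2.morphologyEx(m,cv2.MORPH_OPEN,np.ones((3,3),np.uint8)))
for i in range(1,n):
    if s[i,4]>20:print(c[i].round(0),s[i,4],np.median(P[l==i],0).round(3))
E
python3 look2.py;python3 t.py pivot 42 -.0016 -.002
```

```text
tray now [0.5244 0.0806 0.1545] x [ 0.1    0.738 -0.668] y [-0.991  0.133 -0.   ]
t 10.08 tcp [0.5172 0.0436 0.2598] dp [ 0.0012 -0.0014  0.0008] rotvec [-0.002   0.0007 -0.0007] q [ 0.15  0.29  0.14  1.45 -0.11  0.29] F [ 1.1  1.  -1. ] w 0.0135 gf 60.6
```

```bash
python3 - <<'E'
from h import *
for nm in("scene","top"):
    f=camera(nm);P=pts(f);H,S,V=cv2.split(cv2.cvtColor(f["frame"],cv2.COLOR_RGB2HSV))
    m=((H>=4)&(H<18)&(S>170)&(V>60)).astype(np.uint8)
    n,l,s,c=cv2.connectedComponentsWithStats(cv2.morphologyEx(m,cv2.MORPH_OPEN,np.ones((3,3),np.uint8)))
    for i in range(1,n):
        q=np.median(P[l==i],0)
        if s[i,4]>25 and .3<q[0]<.7 and q[2]>.02:print(nm,c[i].round(0),s[i,4],q.round(3),np.median(H[l==i]),np.median(S[l==i]))
E
python3 t.py pivot 42 -.0016 -.002
```

```text
scene [395. 152.] 172 [0.492 0.215 0.094] 13.0 184.0
scene [419. 179.] 256 [0.589 0.244 0.076] 13.0 184.0
scene [442. 184.] 91 [0.628 0.296 0.076] 12.0 183.0
scene [408. 191.] 46 [0.615 0.194 0.079] 12.0 178.0
top [193. 237.] 79 [0.485 0.187 0.086] 11.0 220.0
tray now [0.5242 0.0797 0.1541] x [ 0.1    0.739 -0.666] y [-0.991  0.134 -0.   ]
t 10.18 tcp [0.517  0.0425 0.2593] dp [ 0.0014 -0.0003  0.0012] rotvec [-0.0036  0.0006 -0.0003] q [ 0.15  0.29  0.14  1.45 -0.11  0.29] F [ 2.6  3.9 -1.2] w 0.0134 gf 60.7
```

Call:
send_rows --steps "-0.8 0 0 0 0 0 0; -0.8 0 0 0 0 0 0; -0.8 0 0 0 0 0 0; -0.8 0 0 0 0 0 0; -0.8 0 0 0 0 0 0"

```text
clock: 10.6
eef_pos: [0.5167, 0.0418, 0.2593]
tool_rot: [0.07, 0.996, -0.057, -0.003]
ft_force: [1.7, 4.5, 0.0]
grip_width: 0.0131
grasp_force: 60.9
```

```bash
sed -i 's/S>190)&(V>70)/S>165)\&(V>60)/' look2.py; python3 look2.py
python3 - <<'E'
from h import *
f=camera("scene")["frame"];cv2.imwrite("pics/s4.png",cv2.resize(f[60:280,200:480,::-1],None,fx=2.7,fy=2.7))
E
python3 t.py pivot 42 -.0016 -.002
```

```text
[420. 183.] 222 [0.601 0.242 0.075]
[441. 185.] 66 [0.629 0.293 0.075]
[407. 192.] 69 [0.616 0.192 0.077]
tray now [0.524  0.079  0.1541] x [ 0.101  0.739 -0.666] y [-0.991  0.136 -0.   ]
t 10.7 tcp [0.5167 0.0418 0.2594] dp [0.0017 0.0004 0.0012] rotvec [-0.0038  0.0006  0.0016] q [ 0.14  0.29  0.14  1.45 -0.11  0.29] F [ 1.8  6.  -0.3] w 0.0134 gf 60.9
```

View pics/s4.png

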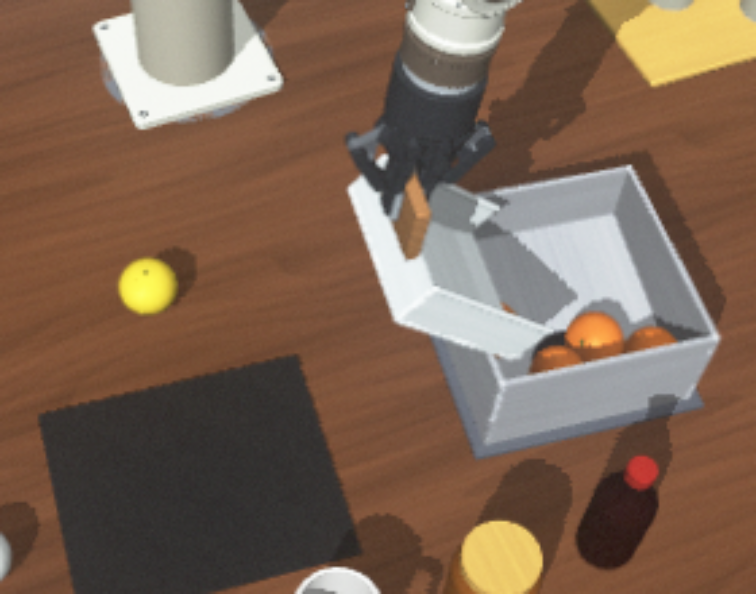

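Three fruits are in the hopper at crop (557,362), (594,335) and (650,345). An orange sliver shows at (508,310), so I'll find out where the fourth is.

Run:
```python
from h import *
from t import Rr,pr
f=camera("scene");P=pts(f);o=get_obs();q=R.from_quat(o["tool_rot"]);Rt=q*Rr;org=o["eef_pos"]+q.apply(pr)
H,S,V=cv2.split(cv2.cvtColor(f["frame"],cv2.COLOR_RGB2HSV))
m=(H>3)&(H<18)&(S>150)&(V>50);m[:165]=0;m[190:]=0;m[:,:375]=0;m[:,398:]=0
print(np.argwhere(m).mean(0),m.sum());x=P[m];print(x.round(3)[:8]);print("in tray",Rt.inv().apply(x-org).round(3)[:8])
g=camera("top");P=pts(g);H,S,V=cv2.split(cv2.cvtColor(g["frame"],cv2.COLOR_RGB2HSV))
m=(H>3)&(H<18)&(S>170)&(V>50)&(P[...,1]>.05)&(P[...,1]<.36)&(P[...,0]>.4)&(P[...,0]<.69)
n,l,s,c=cv2.connectedComponentsWithStats(m.astype(np.uint8))
for i in range(1,n):
    if s[i,4]>8:print("top",c[i].round(0),s[i,4],np.median(P[l==i],0).round(3))
```

```text
[nan nan] 0
[]
in tray []
top [251. 167.] 20 [ 0.66   0.068 -0.   ]<stdin>:6: RuntimeWarning: Mean of empty slice.
  ret = um.true_divide(
```

Call:
send_rows --steps "-0.8 0 0.004 0.003 -0.0347 0.0047 0; -0.8 0 0.0045 0.003 -0.0347 0.0047 0; -0.8 0 0.005 0.003 -0.0347 0.0047 0; -0.8 0 0.005 0.0025 -0.0347 0.0047 0; -0.8 0 0.005 0.0025 -0.0347 0.0047 0"

```text
clock: 11.22
eef_pos: [0.5176, 0.0654, 0.2737]
tool_rot: [0.07, 0.987, -0.144, -0.008]
ft_force: [3.1, 5.5, -0.1]
grip_width: 0.0132
grasp_force: 60.9
```

```bash
python3 look2.py;python3 t.py pivot 52 -.0016 -.002
python3 - <<'E'
from h import *
f=camera("scene")["frame"];cv2.imwrite("pics/s5.png",cv2.resize(f[110:230,310:480,::-1],None,fx=4,fy=4))
E
```

```text
[420. 183.] 225 [0.601 0.242 0.076]
[441. 185.] 67 [0.629 0.293 0.075]
[407. 192.] 68 [0.615 0.192 0.078]
[392. 194.] 40 [0.603 0.155 0.069]
tray now [0.5224 0.0847 0.1633] x [ 0.084  0.61  -0.788] y [-0.991  0.134 -0.002]
t 11.27 tcp [0.5176 0.0666 0.2736] dp [ 0.0043  0.0012 -0.0015] rotvec [0.0004 0.0018 0.0004] q [ 0.28  0.36  0.24  1.57 -0.27  0.44] F [2.7 2.1 2.2] w 0.0134 gf 61.0
```

View pics/s5.png

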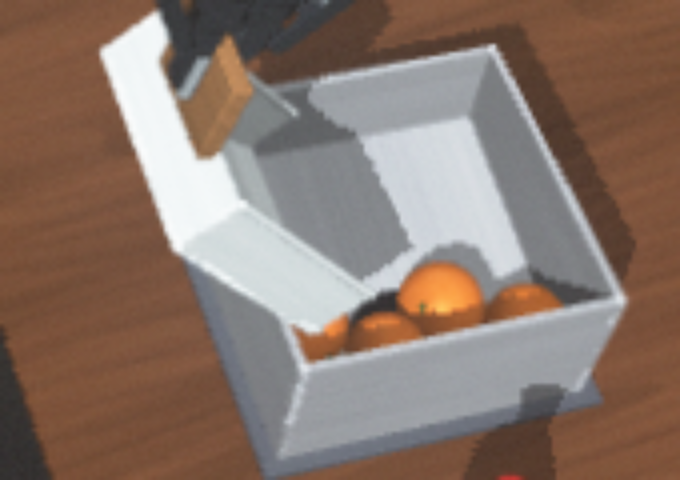

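All four fruits are in the hopper at crop (320,340), (385,335), (440,298) and (525,300), and the tray is empty. Lifting clear and levelling the tray.

Call:
send_rows --steps "-0.8 0 -0.002 0.006 0 0 0; -0.8 0 -0.003 0.012 0 0 0; -0.8 0 -0.003 0.016 0 0 0; -0.8 0 -0.003 0.016 0 0 0; -0.8 0 -0.003 0.014 0 0 0"

```text
clock: 11.73
eef_pos: [0.5154, 0.0481, 0.3376]
tool_rot: [0.069, 0.987, -0.147, -0.011]
ft_force: [0.1, 0.6, -2.4]
grip_width: 0.0134
grasp_force: 60.5
```

```bash
python3 t.py pivot 0 .09; python3 t.py at .576 -.188 .06
```

```text
tray now [0.5197 0.0658 0.2273] x [ 0.082  0.607 -0.791] y [-0.991  0.137  0.003]
t 11.73 tcp [0.5154 0.0481 0.3376] dp [-0.0067 -0.0783 -0.0744] rotvec [ 0.903  -0.1261  0.0018] q [ 0.25  0.34  0.38  1.73 -0.27  0.41] F [ 0.1  0.6 -2.4] w 0.0134 gf 60.5
tray now [0.5197 0.0658 0.2273] x [ 0.082  0.607 -0.791] y [-0.991  0.137  0.003]
t 11.73 tcp [0.5154 0.0481 0.3376] dp [ 0.0386 -0.332  -0.2244] rotvec [ 0.8982 -0.1576 -0.0631] q [ 0.25  0.34  0.38  1.73 -0.27  0.41] F [ 0.1  0.6 -2.4] w 0.0134 gf 60.5
```

Call:
send_rows --steps "-0.8 0 -0.008 0 0.09 -0.0126 0; -0.8 0 -0.012 -0.004 0.09 -0.0126 0; -0.8 0 -0.015 -0.007 0.09 -0.0126 0; -0.8 0 -0.015 -0.008 0.09 -0.0126 0; -0.8 0 -0.015 -0.008 0.09 -0.0126 0"

```text
clock: 12.15
eef_pos: [0.515, -0.0169, 0.3102]
tool_rot: [0.07, 0.994, 0.081, 0.007]
ft_force: [-0.1, -0.7, -2.3]
grip_width: 0.0131
grasp_force: 60.6
```

Call:
send_rows --steps "-0.8 0 -0.015 -0.009 0.09 -0.0126 0; -0.8 0 -0.015 -0.009 0.09 -0.0126 0; -0.8 0 -0.015 -0.01 0.09 -0.0126 0; -0.8 0 -0.016 -0.01 0.09 -0.0126 0; -0.8 0 -0.018 -0.01 0.09 -0.0126 0"

```text
clock: 12.57
eef_pos: [0.5146, -0.096, 0.2619]
tool_rot: [0.068, 0.95, 0.303, 0.022]
ft_force: [-0.2, 0.1, -2.4]
grip_width: 0.0132
grasp_force: 60.6
```

```bash
python3 t.py at .576 -.188 .06
```

```text
tray now [0.5305 0.0012 0.2088] x [0.139 0.99  0.002] y [-0.99   0.139 -0.002]
t 12.57 tcp [ 0.5146 -0.096   0.2619] dp [ 0.0394 -0.1879 -0.1487] rotvec [-0.0012  0.0023 -0.0651] q [-0.5   0.42  0.18  1.58  0.57 -0.43] F [-0.2  0.1 -2.4] w 0.0132 gf 60.6
```

Call:
send_rows --steps "-0.8 0.0026 -0.018 -0.004 0 0 -0.0043; -0.8 0.0026 -0.018 -0.008 0 0 -0.0043; -0.8 0.0026 -0.018 -0.01 0 0 -0.0043; -0.8 0.0026 -0.018 -0.011 0 0 -0.0043; -0.8 0.0026 -0.018 -0.012 0 0 -0.0043"

```text
clock: 12.98
eef_pos: [0.5274, -0.1862, 0.2159]
tool_rot: [0.078, 0.95, 0.301, 0.024]
ft_force: [0.5, -0.3, -2.6]
grip_width: 0.0135
grasp_force: 60.7
```

Call:
send_rows --steps "-0.8 0.0026 -0.018 -0.014 0 0 -0.0043; -0.8 0.0026 -0.017 -0.015 0 0 -0.0043; -0.8 0.0026 -0.015 -0.015 0 0 -0.0043; -0.8 0.0026 -0.012 -0.014 0 0 -0.0043; -0.8 0.0026 -0.01 -0.012 0 0 -0.0043"

```text
clock: 13.4
eef_pos: [0.5401, -0.2578, 0.145]
tool_rot: [0.089, 0.949, 0.301, 0.027]
ft_force: [0.3, 0.3, -2.5]
grip_width: 0.013
grasp_force: 60.7
```

Call:
send_rows --steps "-0.8 0.0026 -0.008 -0.01 0 0 -0.0043; -0.8 0.0026 -0.006 -0.008 0 0 -0.0043; -0.8 0.0026 -0.005 -0.006 0 0 -0.0043; -0.8 0.0026 -0.004 -0.004 0 0 -0.0043; -0.8 0.0026 -0.002 -0.003 0 0 -0.0043"

```text
clock: 13.82
eef_pos: [0.5557, -0.2809, 0.1161]
tool_rot: [0.097, 0.948, 0.301, 0.032]
ft_force: [0.5, 0.1, -2.1]
grip_width: 0.0132
grasp_force: 60.7
```

```bash
python3 t.py at .576 -.188 .004
```

```text
tray now [ 0.5776 -0.185   0.0628] x [ 0.2   0.98 -0.  ] y [-0.98   0.2   -0.003]
t 13.82 tcp [ 0.5557 -0.2809  0.1161] dp [-0.0017 -0.003  -0.0588] rotvec [ 0.001   0.0025 -0.0025] q [-0.72  0.79  0.44  1.55  0.53 -0.6 ] F [ 0.5  0.1 -2.1] w 0.0132 gf 60.7
```

Call:
send_rows --steps "-0.8 0 -0.001 -0.006 0 0 0; -0.8 0 -0.001 -0.01 0 0 0; -0.8 0 -0.001 -0.012 0 0 0; -0.8 0 0 -0.01 0 0 0; -0.8 0 0 -0.006 0 0 0"

```text
clock: 14.23
eef_pos: [0.5546, -0.2828, 0.0701]
tool_rot: [0.097, 0.948, 0.302, 0.03]
ft_force: [0.2, 0.4, -1.9]
grip_width: 0.0133
grasp_force: 60.7
```

```bash
python3 t.py at .576 -.188 .004
python3 - <<'E'
from h import *
from t import Rr,pr
b=camera("scene");o=get_obs();f=b["frame"];P=pts(b);S,V=cv2.split(cv2.cvtColor(f,cv2.COLOR_RGB2HSV))[1:]
q=R.from_quat(o["tool_rot"]);org=o["eef_pos"]+q.apply(pr);Rt=q*Rr
x=P[(S<60)&(V>110)&(P[...,0]>.45)&(P[...,0]<.7)&(P[...,1]>-.28)&(P[...,1]<-.08)&(P[...,2]>.005)&(P[...,2]<.13)]
t=Rt.inv().apply(x-org)
for lo in np.arange(-.09,.09,.03):
    s=t[(t[:,0]>lo)&(t[:,0]<lo+.03)]
    if len(s):print(round(lo,2),len(s),np.percentile(s[:,2],[2,97]).round(4))
for a,bb in((-.085,-.07),(.07,.085)):
    s=t[(t[:,1]>a)&(t[:,1]<bb)&(t[:,0]<.06)];print("side",a,len(s),np.percentile(s[:,2],97))
E
```

```text
tray now [ 0.5764 -0.1868  0.017 ] x [0.2   0.98  0.001] y [-0.98  0.2  -0.  ]
t 14.23 tcp [ 0.5546 -0.2828  0.0701] dp [-0.0007 -0.0011 -0.0129] rotvec [-0.0008  0.0002 -0.0031] q [-0.72  0.83  0.4   1.47  0.53 -0.61] F [ 0.2  0.4 -1.9] w 0.0133 gf 60.7
-0.09 562 [0.0011 0.0535]
-0.06 653 [0.0014 0.0538]
-0.03 703 [0.0015 0.0536]
0.0 698 [0.0023 0.0538]
0.03 700 [0.0017 0.054 ]
0.06 683 [0.0038 0.0539]
side -0.085 553 0.05493442922991003
side 0.07 517 0.05627333499986797
```

Call:
send_rows --steps "-0.8 0 0 -0.003 0 0 0; -0.8 0 0 -0.003 0 0 0; -0.8 0 0 -0.002 0 0 0; -0.8 0 0 -0.0015 0 0 0; -0.8 0 0 -0.001 0 0 0"

```text
clock: 14.7
eef_pos: [0.5556, -0.2836, 0.062]
tool_rot: [0.097, 0.948, 0.301, 0.032]
ft_force: [0.5, 0.2, -2.2]
grip_width: 0.0133
grasp_force: 60.7
```

Call:
send_rows --steps "-0.8 0 0 -0.0005 0 0 0; -0.8 0 0 -0.0005 0 0 0; -0.8 0 0 -0.0005 0 0 0; -0.8 0 0 0 0 0 0; -0.8 0 0 0 0 0 0"

```text
clock: 15.12
eef_pos: [0.5555, -0.2836, 0.0604]
tool_rot: [0.097, 0.948, 0.301, 0.032]
ft_force: [-0.2, -0.6, -2.8]
grip_width: 0.0134
grasp_force: 60.7
```

```bash
python3 t.py at .576 -.188 .004
```

```text
tray now [ 0.5774 -0.1877  0.0071] x [ 0.2   0.98 -0.  ] y [-0.98   0.2   -0.003]
t 15.12 tcp [ 0.5555 -0.2836  0.0604] dp [-0.0016 -0.0003 -0.0031] rotvec [ 0.0008  0.0027 -0.0027] q [-0.72  0.84  0.39  1.45  0.53 -0.61] F [-0.2 -0.6 -2.8] w 0.0134 gf 60.7
```

Call:
send_rows --steps "-0.8 0 0 -0.0008 0 0 0; -0.8 0 0 -0.0008 0 0 0; -0.8 0 0 -0.0008 0 0 0; -0.8 0 0 0 0 0 0; -0.8 0 0 0 0 0 0"

```text
clock: 15.53
eef_pos: [0.5554, -0.2835, 0.0578]
tool_rot: [0.097, 0.948, 0.301, 0.031]
ft_force: [1.1, -0.6, -2.6]
grip_width: 0.0135
grasp_force: 60.7
```

```bash
python3 t.py at .576 -.188 .004
```

```text
tray now [ 0.5773 -0.1876  0.0045] x [ 0.2   0.98 -0.  ] y [-0.98   0.2   -0.002]
t 15.53 tcp [ 0.5554 -0.2835  0.0578] dp [-0.0015 -0.0004 -0.0005] rotvec [ 0.0006  0.0024 -0.0028] q [-0.72  0.85  0.39  1.45  0.53 -0.61] F [ 1.1 -0.6 -2.6] w 0.0135 gf 60.7
```

Call:
send_rows --steps "-0.8 0 0 -0.0005 0 0 0; -0.8 0 0 -0.0005 0 0 0; -0.8 0 0 0 0 0 0; -0.8 0 0 0 0 0 0; -0.8 0 0 0 0 0 0"

```text
clock: 15.95
eef_pos: [0.5555, -0.2836, 0.0573]
tool_rot: [0.097, 0.948, 0.301, 0.032]
ft_force: [-0.5, -0.2, -0.1]
grip_width: 0.0132
grasp_force: 61.0
```

Call:
send_rows --steps "-0.8 0 0 -0.0005 0 0 0; -0.8 0 0 -0.0005 0 0 0; -0.8 0 0 0 0 0 0; -0.8 0 0 0 0 0 0; -0.8 0 0 0 0 0 0"

```text
clock: 16.37
eef_pos: [0.5555, -0.2836, 0.0573]
tool_rot: [0.097, 0.948, 0.301, 0.032]
ft_force: [-2.9, -1.3, 5.8]
grip_width: 0.0136
grasp_force: 61.6
```

```bash
python3 t.py at .576 -.188 .004
```

```text
tray now [ 0.5775 -0.1877  0.0041] x [0.201 0.98  0.   ] y [-0.98   0.201 -0.003]
t 16.37 tcp [ 0.5555 -0.2836  0.0573] dp [-0.0016 -0.0002 -0.    ] rotvec [ 0.0005  0.0033 -0.0021] q [-0.72  0.85  0.39  1.44  0.53 -0.61] F [-2.9 -1.3  5.8] w 0.0136 gf 61.6
```

The tray has landed (force +5.8 N). Opening the gripper and retracting along the paddle.

Call:
send_rows --steps "-0.5 0 0 0.0005 0 0 0; -0.2 0 0 0 0 0 0; 0.1 0 0 0 0 0 0; 0.1 0 0 0 0 0 0; 0.1 0 0 0 0 0 0"

```text
clock: 16.78
eef_pos: [0.5555, -0.2834, 0.0561]
tool_rot: [0.097, 0.948, 0.301, 0.031]
ft_force: [0.2, 0.2, 0.3]
grip_width: 0.0469
grasp_force: 0.0
```

Call:
send_rows --steps "0.1 -0.0005 -0.003 0.004 0 0 0; 0.1 -0.001 -0.006 0.008 0 0 0; 0.1 -0.002 -0.008 0.012 0 0 0; 0.1 -0.002 -0.01 0.014 0 0 0; 0.1 -0.002 -0.01 0.015 0 0 0"

```text
clock: 17.2
eef_pos: [0.5477, -0.3207, 0.1098]
tool_rot: [0.097, 0.948, 0.301, 0.031]
ft_force: [0.2, -1.1, -0.5]
grip_width: 0.0469
grasp_force: 0.0
```

Call:
send_rows --steps "0.1 -0.002 -0.01 0.02 0 0 0; 0.1 -0.002 -0.01 0.02 0 0 0; 0.1 -0.002 -0.01 0.02 0 0 0; 0.1 -0.002 -0.008 0.015 0 0 0; 0.1 0 0 0.005 0 0 0"

```text
clock: 17.62
eef_pos: [0.5401, -0.3609, 0.1922]
tool_rot: [0.098, 0.948, 0.3, 0.034]
ft_force: [-0.4, 0.4, 0.9]
grip_width: 0.0473
grasp_force: 0.0
```

```bash
python3 look2.py
python3 - <<'E'
from h import *
o=get_obs();print(np.round(o["eef_pos"],3),np.round(o["ft_force"],1))
f=camera("scene")["frame"];cv2.imwrite("pics/s6.png",cv2.resize(f[100:320,170:480,::-1],None,fx=2.5,fy=2.5))
E
```

```text
[416. 186.] 319 [0.607 0.234 0.076]
[389. 190.] 181 [0.593 0.148 0.079]
[441. 185.] 73 [0.629 0.293 0.075]
[ 0.54  -0.36   0.192] [-0.1 -0.3  0.7]
```

View pics/s6.png

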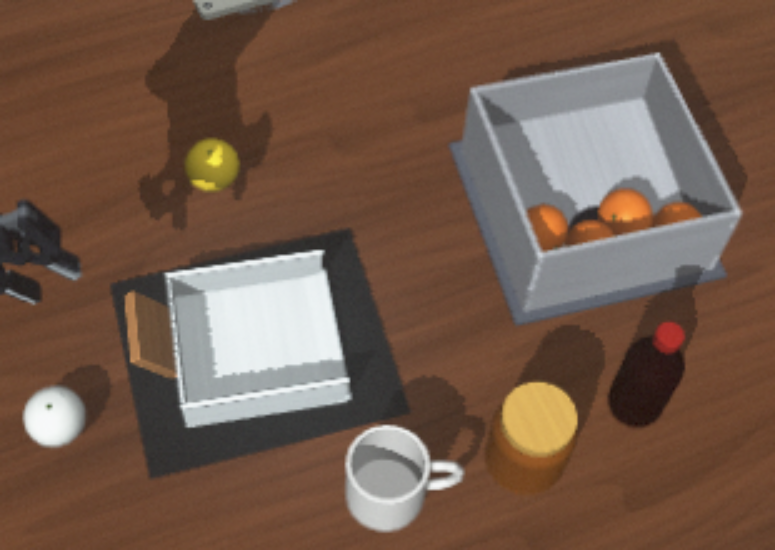

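The empty tray stands upright on the mat at crop (260,335). The four mandarins are in the hopper at (547,227), (590,235), (626,208) and (680,215), and the mug, bottle and jar are where they were. Handing the job in.

```bash
python3 -c "
from workcell import *
print(job_done())"
```

```text
the job is handed in; nothing more can be done
None
```

I tipped all four mandarins into the hopper, stood the empty tray upright near the middle of the mat and let go, left the mug, bottle and jar untouched, and handed the job in at about 18 s.

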